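# Pin back the belt tensioner

### The arm

A 6-joint arm with a two-finger parallel gripper is mounted at the origin on a cart in front of the work surface, level with it; the furniture and walls round the work are solid. World frame = base frame: x ahead of the robot, y to its left, z up, the work surface at z = 0. Lengths are in m, angles in rad, forces in N, time in s.
With the tool pointing down it reaches from about 0.375 to 0.975 m from the base axis. Payload 3.8 kg.
Tool frame: the origin (TCP) lies on the centre line of the jaws, within the pads' length; the fingertips stand 14 mm ahead of it and the grasp point (between the pads) lies 5 mm behind it; z points along the fingers, y is the line along which they close (so a half turn about z gives the same grasp; the last joint's range is limited). The gripper opens to 85 mm and grips with 20 to 120 N. Pads are 22 mm wide; open, the fingers measure 114 mm over their backs; the gripper's body (76 mm by 85 mm) begins 54 mm behind the grasp point. The pads swing forward as they close: fully open they stand 13 mm farther back than shut.
Start: joints at [-1.211, 0.264, 1.604, -0, 1.274, -0.037], TCP at [0.261, -0.623, 0.245] pointing down, gripper open.
Joint ranges: [-2.63, 2.63], [-0.94, 2.18], [0.31, 2.57], [-1.31, 4.45], [0, 2.66], [-2.55, 2.55]. Speed limits (rad/s): [2.57, 2.57, 3.14, 3.14, 3.14, 3.14].

### API

Orientations are given as a rotation vector (axis times angle).
In Python, from workcell import bot, eyes, spot_in gives the robot as it stands.
- The arm moves only by the tool carry_out, never from a script. Its argument "series" is text: rows parted by semicolons, each of 4 numbers parted by spaces: the shift along the world's x, y, z in m, then the turn about the world's z in degrees. In form: tx ty tz roll; .... A call has 1 to 20 rows; each row shifts and turns the commanded pose from where the row before left it; what a row does not reach is not made up. A row lasts 1/8 s, in which the tool goes at most 62.5 mm and 10.7 degrees, less where a joint would pass 70% of its speed; a pose out of reach is approached as far as the arm can. A call is refused whole if a number of a shift passes 0.0625 or a number of a turn 10.7, either way. A call with a gripper value outside its range is refused whole. "jaw" is the gripper command: -1 is shut, 1 is fully open, values between are in proportion, set as the call begins (left out, the last holds). The fingers move at their own pace and stop on an object; "grip_force" is the grip in N (left out, the last holds). Time passes only in rows, so rows that do not move let the fingers close. It gives the time, the measured TCP pose, the force, the opening and the grip force at its end, in the units of the state.
- bot.read_state(): the state, without advancing time (a new reading comes with each control period).
- eyes.read_camera(name): name is "scene" or "top" or "wrist"; returns (picture, depth): 420x560x3 uint8, blue, green, red; 420x560 float32, m along the optical axis (not along the pixel's ray), 0 where there is no reading.
- eyes.get_calibration(name): a dict with "K" (3x3 intrinsics, pixels), "position" and "rotation" of the camera in the world; the wrist camera has in their place "T_tool_cam" (4x4, takes a point from camera to tool coordinates, whose origin is the TCP and whose axes are the flange's). Camera axes: x right, y down, z forward; pixel columns grow to the right and rows downward; lengths in m; the calibration is good to about 2 mm. A picture is of the moment at which its call begins: read the wrist's pose just before it. get_calibration takes no time and is no camera call.
- bot.finish_job(): hands the job in; it is judged then, once.
Trained networks look in the newest picture that a camera, given by its name, has taken for a name from the list of things; names that differ only in an ending like _2 or _b are one class to them, and where a whole thing is asked for, a point or a joint stands for the part that bears it (a point fixed in the world has none). Each returns a list of dicts, best first, with "score" (0 to 1); they miss things now and then, are a little off and sometimes report something else, mostly with a low value. They report only what shows in the picture. A call takes as long as a camera call. They do not tell look-alikes from the thing itself.
- spot_in(camera, target): "rect" ([centre column, centre row, width, height] in pixels, round what is visible of it).
The state is a dict: "time": time; "q": joint angles; "joint_vel": joint speeds; "joint_torque": joint torques, N m; "tool_pos": TCP position; "tcp_rot": TCP orientation; "wrist_force": force on the tool from outside, world axes, zero at the start; "torque": the same for the moment, N m; "width": opening from 0.0 (shut) to 1.0 (fully open); "grip_force": force on a finger pad.
Only numpy, scipy, OpenCV 4.12 (cv2) and the standard library are available. Lean on these libraries where they do the work, as an engineer would, in place of code of your own. Each camera call takes 0.05 s, during which the arm holds its last target. There are 200 camera calls.

### The job

The belt drive unit is to get a new belt. With the longer of the two locking pins from the pin stand, push its sprung take-up arm aside against its spring until the arm is past the pin slot, and drop the pin fully home in the slot, so that the arm, when you let go, stays held back by the pin.

Things in the scene. Friction and masses are not known exactly. Their poses are not given: they have to be found in the camera images.
- long_pin_mid (a point): Centre of the long steel locking pin, upright, 104 mm tall: shank 12 dia x 70 mm, above it a grip head 20 dia x 34 mm, its centre 35 mm above this point. z: up the pin. About 70 g. Stands with the foot 10 mm above the desk in one of two holes (25 mm deep, 60 mm apart) of a grey stand 35 mm high; a 34 mm shorter pin stands in the other; which is where varies.
- pin_slot (a point): Centre of the mouth of the pin slot in the top of the belt drive unit (fixed, aluminium, 200 x 200 mm, top 40 mm above the desk). Dark-rimmed pocket 36 mm deep, 20 mm along x, 18 mm along y of this frame, with a 45 degree funnel at the mouth that widens it by 6 mm all round. Frame turns with the unit: z up, x along the resting arm from tip to pivot. Pulleys and arm stand at most 26 mm above the top; the spot x 0, y +70 mm is bare.
- bar_mid (a point): Point on the take-up arm's centre line, 80 mm from its pivot, half-way up the bar. Steel bar 16 mm wide, 3 to 19 mm above the unit's top, with a 32 mm wheel at its tip, 125 mm from the pivot. x: along the bar to the pivot. At rest this point is at x 0, y +35 mm of the pin_slot frame, so the bar lies clear of the slot, on its +y side; a small stop stands near the pivot.
- take_up_arm (a joint): Angle of the sprung arm, rad: 0 at rest, growing as it is pushed towards and past the slot (-y of the pin_slot frame, counter-clockwise from above), limit 0.75. The spring drives it back to 0, with 2.5 N (at rest) to 4 N (at 0.55) 80 mm from the pivot. The pin must stand on its rest (+y) side: pushed by the pin from there to over the slot it reads about 0.55; left leaning on the pin, 0.4 to 0.6.
There are look-alikes about, which are no part of the job. What is shaped like the part that bears long_pin_mid but green or purple is not meant.

How it is judged:
On the way, in this order (a step that is already met when the one before it is completed fails the run):
1. the long pin is lifted out of the stand (height (world z) of long_pin_mid above 0.09 m), for 0.1 s.
2. the take-up arm is pushed aside against its spring (value of joint take_up_arm above 0.3 rad), for 0.2 s.
At the end, for the whole second after the job is handed in: The long pin stands in the slot, fully down (within 8 mm of the slot's floor), its centre within 22 mm of the slot's centre seen from above, leaning less than 0.45 rad; the take-up arm rests held back at 0.33 to 0.72 rad (z of long_pin_mid in the frame of pin_slot below 0.024 m and horizontal distance between long_pin_mid and pin_slot below 0.022 m and angle between long_pin_mid's own z axis and vertical below 0.45 rad and value of joint take_up_arm between 0.33 and 0.72 rad and velocity of joint take_up_arm between -0.1 and 0.1 rad/s); the robot touches nothing.
It also fails if it takes over 42 s, if anything falls off the work surface, if the arm or the gripper's body presses on something with over 40 N, if the wrist force passes 120 N, or if a joint passes its speed limit or range.

## Working session

There is one attempt and no reset: what is moved stays moved. The work goes in short steps, Python scripts to look and compute and a tool call to move; the robot and the scene stay as the last step left them, time stands still between calls to the robot, and variables do not carry over. Pictures are saved under pics/ and viewed, at most 10 in all, crops included, and the job is handed in when it is done.

Besides the shell and the picture viewer there is one more tool, called as a command line: name --argument value ..., lists and objects as JSON in quotes. carry_out: Moves the arm, as the interface text tells. Its arguments: {"type":"object","properties":{"series":{"type":"string"},"jaw":{"type":"number"},"grip_force":{"type":"number"}},"required":["series"]}

```bash
mkdir -p pics
cat > h.py <<'E'
import numpy as np, cv2
from scipy.spatial.transform import Rotation as R
from workcell import bot, eyes, spot_in
def cam(name):
    s=bot.read_state(); im,d=eyes.read_camera(name); c=eyes.get_calibration(name); K=np.array(c["K"])
    if name=="wrist":
        T=np.array(c["T_tool_cam"]); Rt=R.from_rotvec(s["tcp_rot"]).as_matrix()
        Rc=Rt@T[:3,:3]; p=Rt@T[:3,3]+np.array(s["tool_pos"])
    else:
        Rc=np.array(c["rotation"]); p=np.array(c["position"])
        if Rc.shape!=(3,3): Rc=R.from_rotvec(Rc).as_matrix()
    return im,d,K,Rc,p
def cloud(d,K,Rc,p):
    v,u=np.mgrid[:d.shape[0],:d.shape[1]]
    P=np.stack([(u-K[0,2])/K[0,0]*d,(v-K[1,2])/K[1,1]*d,d],-1)@Rc.T+p
    P[d<=0]=np.nan
    return P
def plane(u,v,z,K,Rc,p):
    r=Rc@np.array([(u-K[0,2])/K[0,0],(v-K[1,2])/K[1,1],1.]); return p+r*(z-p[2])/r[2]
E
python3 - <<'E'
from h import *
ims=[]
for n in ["scene","top"]:
    im,d,K,Rc,p=cam(n); P=cloud(d,K,Rc,p); cv2.imwrite(f"pics/{n}0.png",im); np.save(n+"0.npy",P)
    print(n,p.round(3),K[0,0],Rc.round(2).tolist())
    for t in ["long_pin_mid","pin_slot","bar_mid","take_up_arm"]:
        for r in spot_in(n,t)[:4]:
            u,v,w,h=r["rect"]; q=P[int(min(v,419)),int(min(u,559))]; print(t,round(r["score"],2),np.round(r["rect"]),q.round(3))
print(bot.read_state()["time"])
E
```

```text
scene [-0.208 -0.556  0.513] 469.2940529081917 [[0.54, -0.34, 0.77], [-0.84, -0.24, 0.49], [0.02, -0.91, -0.42]]
long_pin_mid 0.91 [310. 271.  13.  51.] [ 0.439 -0.216  0.06 ]
long_pin_mid 0.82 [347. 278.  10.  51.] [ 0.457 -0.279  0.057]
long_pin_mid 0.62 [332. 241.   8.  38.] [ 0.53  -0.21   0.077]
long_pin_mid 0.55 [284. 248.  10.  47.] [ 0.492 -0.126  0.054]
pin_slot 0.84 [205. 214. 117.  64.] [0.541 0.125 0.039]
bar_mid 0.76 [205. 202.  39.  31.] [0.568 0.148 0.055]
take_up_arm 0.94 [207. 202.  44.  34.] [0.572 0.148 0.056]
top [ 0.516 -0.077  1.163] 445.1087392905598 [[-0.0, -1.0, 0.03], [-1.0, 0.0, 0.02], [-0.02, -0.03, -1.0]]
long_pin_mid 0.61 [332. 207.   7.   6.] [ 0.537 -0.203  0.113]
long_pin_mid 0.58 [297. 225.   6.  11.] [ 0.495 -0.121  0.106]
long_pin_mid 0.54 [361. 240.  11.  12.] [ 0.461 -0.269  0.105]
long_pin_mid 0.45 [334. 248.   5.   8.] [ 0.442 -0.208  0.103]
pin_slot 0.86 [189. 188.  94.  85.] [0.589 0.149 0.056]
bar_mid 0.69 [184. 189.  18.  60.] [0.586 0.161 0.061]
take_up_arm 0.68 [186. 188.  19.  68.] [0.586 0.156 0.061]
take_up_arm 0.35 [187. 189.  93.  89.] [0.586 0.153 0.062]
0.5
```

Run:
```python
import cv2,numpy as np
a=cv2.imread("pics/scene0.png"); b=cv2.imread("pics/top0.png")
c=cv2.resize(a[150:330,130:400],(800,533),interpolation=cv2.INTER_CUBIC); cv2.imwrite("pics/c1.png",c)
c=cv2.resize(b[130:290,120:390],(800,474),interpolation=cv2.INTER_CUBIC); cv2.imwrite("pics/c2.png",c)
```

```text
(no output)
```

View pics/c1.png

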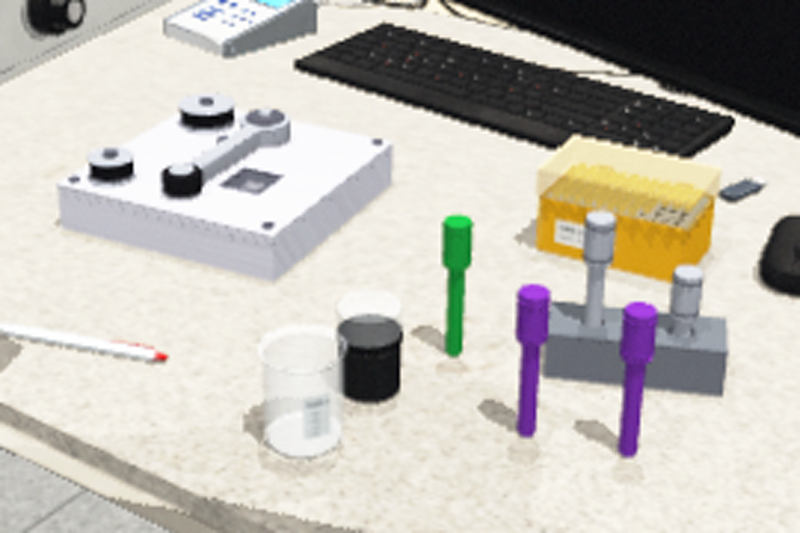

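View pics/c2.png

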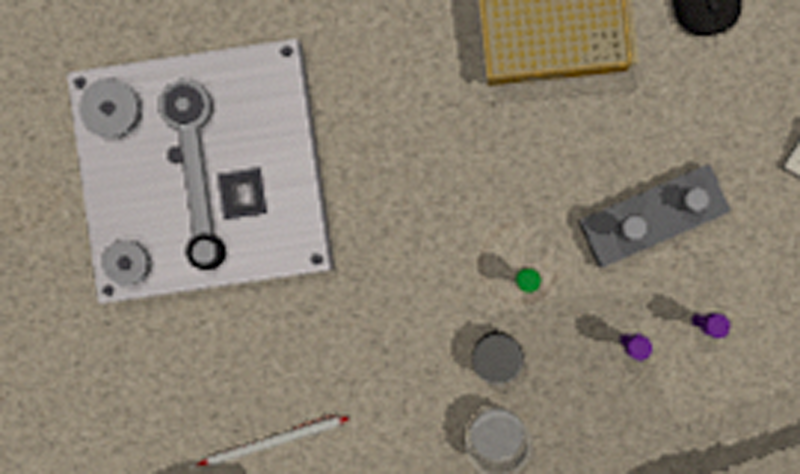

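Candidates in the top view: green (297,225), purple (334,248) and purple (361,240), grey long (334,207), grey short (355,197). The scene crop shows the taller grey pin in the left hole of the grey stand. That one is meant: it is uncoloured, in the stand, and the taller of the two. The unit's slot is at about top (202,195).

Run:
```python
from h import *
im,d,K,Rc,p=cam("top"); P=cloud(d,K,Rc,p)
s=bot.read_state(); print(R.from_rotvec(s["tcp_rot"]).as_matrix().round(3).tolist(), s["tool_pos"],s["q"],s["width"])
def refine(lo,hi,zmin,zmax):
    m=(P[...,0]>lo[0])&(P[...,0]<hi[0])&(P[...,1]>lo[1])&(P[...,1]<hi[1])&(P[...,2]>zmin)&(P[...,2]<zmax)
    return P[m]
f=lambda a,b:(120+a*.3375,130+b*.3375)
for n,a,b,z in [("long",634,227,.114),("short",697,198,.08),("slot",243,194,.04),("pivot",183,104,.063),("tip",206,252,.06),("c1",80,82,.04),("c2",288,50,.04),("c3",317,258,.04),("c4",107,290,.04)]:
    print(n,plane(*f(a,b),z,K,Rc,p).round(4))
for zz in (.1,.07):
    q=refine((.49,-.25),(.6,-.17),zz,.13); print(zz,len(q),np.median(q,0) if len(q) else 0, q[:,2].max() if len(q) else 0)
# unit outline
m=((np.abs(P[...,2]-.04)<.006)&(P[...,1]>0)&(P[...,1]<.3)&(P[...,0]<.75)).astype(np.uint8)
m=cv2.morphologyEx(m,cv2.MORPH_OPEN,np.ones((3,3)))
cs=max(cv2.findContours(m,0,2)[0],key=cv2.contourArea)
for u,v in cv2.boxPoints(cv2.minAreaRect(cs)): print("corner",plane(u,v,.04,K,Rc,p).round(4))
S=np.load("scene0.npy").reshape(-1,3)
q=S[(np.abs(S[:,0]-.537)<.03)&(np.abs(S[:,1]+.21)<.03)&(S[:,2]>.075)]; print("scene head",len(q),q.mean(0),q.max(0),q.min(0))
```

```text
[[0.922, 0.386, -0.0], [0.386, -0.922, 0.0], [-0.0, -0.0, -1.0]] [ 0.26085539 -0.62253753  0.2452628 ] [-1.21089457e+00  2.63912084e-01  1.60401620e+00 -1.23313087e-05
  1.27371861e+00 -3.68671143e-02] 0.9992432896576667
long [ 0.5379 -0.2074  0.114 ]
short [ 0.5622 -0.2632  0.08  ]
slot [0.5681 0.1168 0.04  ]
pivot [0.6429 0.1637 0.063 ]
tip [0.5186 0.1443 0.06  ]
c1 [0.6648 0.2577 0.04  ]
c2 [0.6917 0.0785 0.04  ]
c3 [0.5134 0.0533 0.04  ]
c4 [0.4862 0.2331 0.04  ]
0.1 62 [ 0.53928034 -0.20530907  0.11439044] 0.11956371688796419
0.07 68 [ 0.53928034 -0.20507848  0.11410597] 0.11956371688796419
corner [0.6755 0.2722 0.04  ]
corner [0.7033 0.072  0.04  ]
corner [0.5052 0.0433 0.04  ]
corner [0.4771 0.2423 0.04  ]
scene head 191 [ 0.53146042 -0.20884327  0.0986557 ] [ 0.54605073 -0.1968648   0.11406245] [ 0.52549757 -0.21756331  0.07571019]
```

carry_out --series "0.01 0.015 0 0;0.02 0.03 0 -1.2;0.023 0.034 0 -1.2;0.023 0.034 0 -1.2;0.023 0.034 0 -1.2;0.023 0.034 0 -1.2;0.023 0.034 0 -1.2;0.023 0.034 0 -1.2;0.023 0.034 0 -1.2;0.023 0.034 0 -1.2;0.023 0.034 0 -1.2;0.023 0.034 0 -1.2;0.013 0.023 0 -1.2;0.007 0.008 0 0;0 0 0 0" --jaw 0.1

```text
time: 2.42
tool_pos: [0.5409, -0.2059, 0.2453]
tcp_rot: [3.133, 0.231, -0.0]
wrist_force: [-0.7, 0.4, -1.0]
width: 0.552
grip_force: 0.0
```

Run:
```python
from h import *
im,d,K,Rc,p=cam("wrist"); P=cloud(d,K,Rc,p); cv2.imwrite("pics/w1.png",im)
s=bot.read_state(); print(s["time"],s["tool_pos"],R.from_rotvec(s["tcp_rot"]).as_matrix().round(3).tolist(),s["width"],s["wrist_force"])
hsv=cv2.cvtColor(im,cv2.COLOR_BGR2HSV)
m=(P[...,2]>.108)&(P[...,2]<.125)&(np.hypot(P[...,0]-.538,P[...,1]+.206)<.03)
q=P[m]; print(m.sum(),q.mean(0),q.min(0),q.max(0))
m=(P[...,2]>.072)&(P[...,2]<.09)&(np.hypot(P[...,0]-.562,P[...,1]+.263)<.03); print("short",m.sum(),P[m].mean(0))
for t in spot_in("wrist","long_pin_mid"): print(t["score"],np.round(t["rect"]))
```

```text
2.475 [ 0.54062022 -0.20661027  0.24531809] [[0.989, 0.146, -0.0], [0.146, -0.989, -0.0], [-0.0, 0.0, -1.0]] 0.5516234001234808 [ 0.78946484  0.45965579 -0.27814763]
421 [ 0.54060111 -0.20693109  0.11332981] [ 0.52997455 -0.21683719  0.1081813 ] [ 0.54990075 -0.19702203  0.1157197 ]
short 356 [ 0.56415431 -0.26130869  0.07934024]
0.82 [277. 271.  24.  54.]
0.76 [287. 192.  22.  33.]
0.76 [330. 257.  10.  39.]
0.7 [201. 217.  40.  46.]
```

View pics/w1.png

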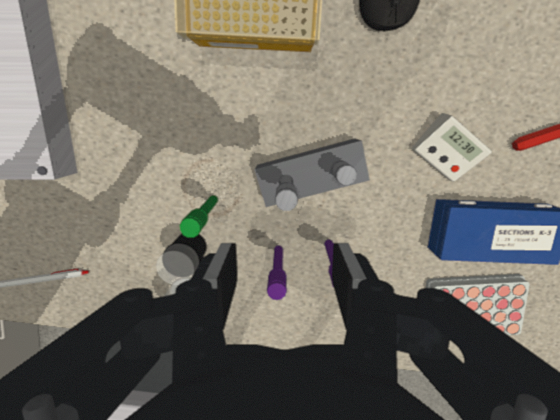

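The grey long pin's head is at wrist (287,200), height 0.114, right under the tool. The shorter one is at (346,174), height 0.079.

carry_out --series "0 0 -0.02 0;0 0 -0.03 0;0 0 -0.03 0;0 0 -0.03 0;0 0 -0.025 0;0 0 -0.015 0;0 0 0 0;0 0 0 0"

```text
time: 3.52
tool_pos: [0.5414, -0.207, 0.0961]
tcp_rot: [3.133, 0.228, 0.002]
wrist_force: [0.4, 0.1, -0.5]
width: 0.55
grip_force: 0.0
```

carry_out --series "0 0 0 0;0 0 0 0;0 0 0 0;0 0 0 0;0 0 0 0;0 0 0 0" --jaw -1 --grip_force 80

```text
time: 4.28
tool_pos: [0.5419, -0.207, 0.0967]
tcp_rot: [3.132, 0.228, 0.003]
wrist_force: [-0.7, 0.1, 6.7]
width: 0.211
grip_force: 78.0
```

carry_out --series "0 0 0.01 0;0 0 0.02 0;0 0 0.025 0;0 0 0.025 0;0 0 0.02 0;0 0 0.01 0;0 0.01 0 0;0 0.025 0 0;0.002 0.04 0 0;0.002 0.04 0 0;0.002 0.04 0 0;0.002 0.04 0 0;0.002 0.04 0 0;0.002 0.04 0 0;0.002 0.04 0 0;0.002 0.04 0 0;0.001 0.025 0 0;0 0.012 0 0;0 0 0 0;0 0 0 0"

```text
time: 6.78
tool_pos: [0.5576, 0.1846, 0.2049]
tcp_rot: [3.133, 0.227, -0.001]
wrist_force: [-0.7, 0.3, -0.2]
width: 0.205
grip_force: 78.3
```

Run:
```python
from h import *
im,d,K,Rc,p=cam("wrist"); P=cloud(d,K,Rc,p); cv2.imwrite("pics/w2.png",im); np.save("w2.npy",P)
s=bot.read_state(); print(s["time"],s["tool_pos"],R.from_rotvec(s["tcp_rot"]).as_matrix().round(3).tolist(),s["width"],s["wrist_force"])
for t in ["pin_slot","bar_mid","take_up_arm"]:
    for r in spot_in("wrist",t)[:2]: print(t,r["score"],np.round(r["rect"]))
im2,d2,K2,R2,p2=cam("top"); cv2.imwrite("pics/t2.png",im2)
im3,d3,K3,R3,p3=cam("scene"); cv2.imwrite("pics/s3.png",im3)
```

```text
6.825 [0.55772598 0.18447473 0.20504239] [[0.99, 0.144, -0.0], [0.144, -0.99, -0.001], [-0.001, 0.0, -1.0]] 0.2129256879116084 [ 0.03847093 -0.03038899 -0.91894536]
pin_slot 0.8 [325. 148. 233. 208.]
bar_mid 0.65 [327. 161.  55. 180.]
take_up_arm 0.84 [323. 158.  54. 182.]
```

View pics/w2.png

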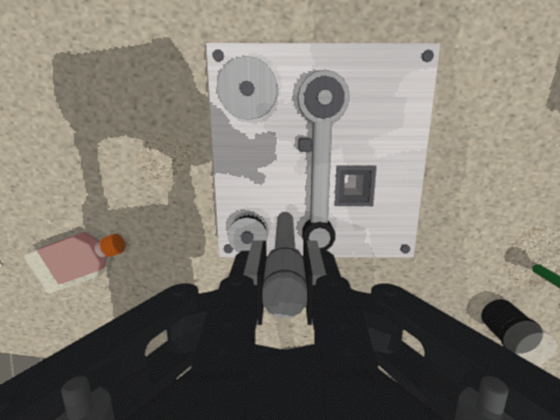

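The pin is held upright in the jaws, foot at about (285,215). The slot's rim is centred at (355,186) and the bar runs from the pivot (325,97) to the tip (319,234).

Run:
```python
from h import *
c=eyes.get_calibration("wrist"); K=np.array(c["K"]);T=np.array(c["T_tool_cam"])
Rt=np.array([[.99,.144,0],[.144,-.99,-.001],[-.001,0,-1]]); p=Rt@T[:3,3]+[.5577,.1845,.205]; Rc=Rt@T[:3,:3]
W=lambda u,v,z:plane(u,v,z,K,Rc,p)[:2]
s=W(355,186,.04); a=W(208,45,.04); b=W(438,43,.04); c4=W(414,255,.04); e=W(219,257,.04)
print("slot",s,"centre",(a+b+c4+e)/4,"yaw x",np.degrees(np.arctan2(*(b-c4)[::-1])),np.degrees(np.arctan2(*(a-e)[::-1])),"edges",np.linalg.norm(a-b),np.linalg.norm(b-c4))
t=np.radians(8.3); M=np.array([[np.cos(t),np.sin(t)],[-np.sin(t),np.cos(t)]])
for n,u,v,z in [("slot_tl",335,166,.04),("br",375,206,.04),("pivot",325,97,.066),("tip",319,234,.06),("pul1",247,88,.066),("pul2",247,230,.066),("stop",305,145,.05),("foot",285,215,.12)]: print(n,W(u,v,z),M@(W(u,v,z)-s))
P=np.load("w2.npy"); m=(P[...,2]>.05)&(P[...,2]<.066)
q=P[170:215,308:335].reshape(-1,3); q=q[(q[:,2]>.054)&(q[:,2]<.064)]; print("bar",(M@(q[:,:2]-s).T).mean(1),np.ptp((M@(q[:,:2]-s).T),1),q[:,2].mean())
```

```text
slot [0.570894   0.11803588] centre [0.59088479 0.15648504] yaw x 8.848467760221885 7.681163988757992 edges 0.19677771867060076 0.19799148441274736
slot_tl [0.58722012 0.14078511] [0.01943911 0.02015417]
br [0.55396885 0.09445195] [-0.02015235 -0.02089365]
pivot [0.64517739 0.16429981] [0.08018382 0.03505609]
tip [0.52454219 0.14732595] [-0.0416381   0.03567445]
pul1 [0.64291783 0.22793058] [0.08713342 0.09834656]
pul2 [0.52119152 0.21432952] [-0.0352813  0.1024599]
stop [0.60338662 0.17290725] [0.04007331 0.04960613]
foot [0.55797843 0.18469086] [-0.00315822  0.06782127]
bar [-0.0014924   0.03602179] [0.04229843 0.01612187] 0.05861663192519958
```

carry_out --series "0 0 -0.01 0;0 0 -0.02 0;0 0 -0.02 0;0 0 -0.015 0;0 0 -0.008 0;0 0 0 0;0 0 0 0"

```text
time: 7.95
tool_pos: [0.5585, 0.1856, 0.133]
tcp_rot: [-3.133, -0.228, -0.002]
wrist_force: [-0.2, 0.1, -0.2]
width: 0.209
grip_force: 78.3
```

carry_out --series "0.001 -0.003 0 0;0.001 -0.006 0 0;0.001 -0.006 0 0;0.001 -0.006 0 0;0.001 -0.006 0 0;0.001 -0.006 0 0;0.001 -0.006 0 0;0.001 -0.006 0 0;0.001 -0.006 0 0;0.001 -0.006 0 0;0.001 -0.005 0 0;0.001 -0.004 0 0;0.001 -0.002 0 0;0 0 0 0;0 0 0 0;0 0 0 0"

```text
time: 9.95
tool_pos: [0.5706, 0.1175, 0.1321]
tcp_rot: [3.133, 0.229, -0.001]
wrist_force: [-1.5, 4.0, -0.6]
width: 0.212
grip_force: 78.3
```

Run:
```python
from h import *
im,d,K,Rc,p=cam("wrist"); s=bot.read_state(); print(s["time"],s["tool_pos"],s["torque"],s["wrist_force"])
a=cv2.resize(im[20:320,170:470],(500,500)); im,*_=cam("scene"); b=cv2.resize(im[150:270,160:280],(500,500))[:, :300]
cv2.imwrite("pics/w4.png",np.hstack([a,b]))
```

```text
10.0 [0.57060303 0.11754606 0.13212307] [ 0.8077972   0.34335591 -0.04929407] [-0.43785191  2.72399576 -1.12019558]
```

View pics/w4.png

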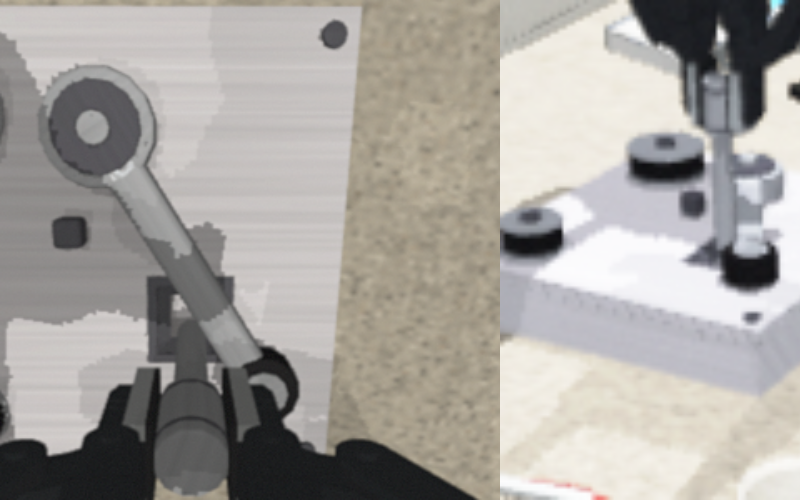

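The arm is pushed well aside (~0.55 rad) and the pin foot lies over the slot at (187,318) in the crop. I lower it now.

carry_out --series "0 0 -0.005 0;0 0 -0.005 0;0 0 -0.005 0;0 0 -0.005 0;0 0 -0.005 0;0 0 -0.005 0;0 0 -0.004 0;0 0 -0.003 0;0 0 -0.002 0;0 0 -0.001 0;0 0 0 0;0 0 0 0"

```text
time: 11.55
tool_pos: [0.5708, 0.1175, 0.0922]
tcp_rot: [-3.133, -0.228, 0.0]
wrist_force: [-1.6, 2.7, -0.2]
width: 0.207
grip_force: 78.3
```

carry_out --series "0 0 -0.001 0;0 0 -0.001 0;0 0 -0.001 0;0 0 0 0;0 0 0 0"

```text
time: 12.18
tool_pos: [0.5714, 0.1175, 0.0907]
tcp_rot: [-3.133, -0.228, -0.002]
wrist_force: [-4.4, 2.3, 7.7]
width: 0.214
grip_force: 79.3
```

carry_out --series "0 0 0 0;0 0 0 0;0 0 0 0;0 0 0 0;0 0 0 0" --jaw 0.2

```text
time: 12.8
tool_pos: [0.5709, 0.1173, 0.0892]
tcp_rot: [3.133, 0.228, -0.0]
wrist_force: [-1.1, 0.5, 0.0]
width: 0.601
grip_force: 0.1
```

carry_out --series "0 0 0.005 0;0 0 0.01 0;0 0 0.02 0;0 0 0.03 0;0 0 0.03 0;0 0 0.03 0;0 0 0.02 0;0 0 0.01 0;-0.02 0 0 0;-0.02 0 0 0;-0.02 0 0 0;0 0 0 0;0 0 0 0"

```text
time: 14.42
tool_pos: [0.5112, 0.1175, 0.2441]
tcp_rot: [3.133, 0.228, 0.0]
wrist_force: [0.7, 0.2, 0.5]
width: 0.596
grip_force: 0.0
```

Run:
```python
from h import *
im,d,K,Rc,p=cam("wrist"); P=cloud(d,K,Rc,p); s=bot.read_state(); print(s["time"],s["tool_pos"],s["wrist_force"])
q=P[(np.hypot(P[...,0]-.571,P[...,1]-.118)<.04)&(P[...,2]>.08)]; q=q[q[:,2]<.13]; print(len(q),q.mean(0),q.max(0)); t=q[q[:,2]>q[:,2].max()-.01]; print(t.mean(0))
a=cv2.resize(im[20:320,170:470],(400,400)); im,*_=cam("scene"); b=cv2.resize(im[150:270,160:280],(400,400))
cv2.imwrite("pics/w5.png",np.hstack([a,b]))
```

```text
14.475 [0.51139401 0.11744498 0.24414993] [-0.51808571  0.20306862 -0.76511861]
599 [0.54805491 0.13330151 0.09741353] [0.56062248 0.14544949 0.10633182]
[0.54507233 0.13505844 0.10189385]
```

View pics/w5.png

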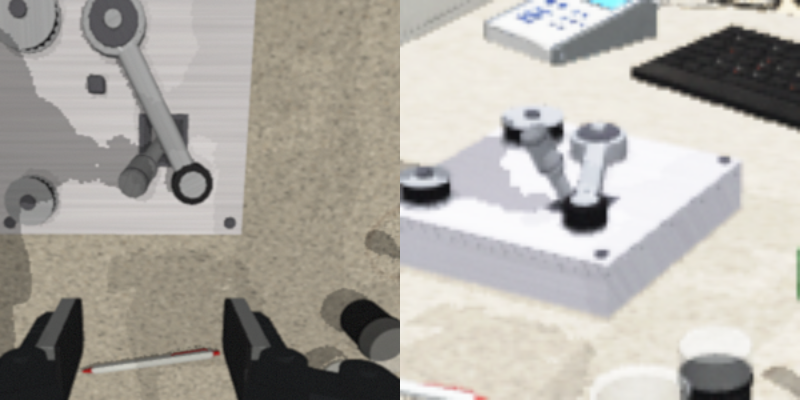

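The pin stands in the slot, leaning a bit toward the lower left (head at (135,180) in the left crop), and the arm rests against it. One numeric check of the lean and the arm angle follows.

Run:
```python
from h import *
im,d,K,Rc,p=cam("wrist"); P=cloud(d,K,Rc,p)
im2,d2,K2,R2,p2=cam("scene"); P2=cloud(d2,K2,R2,p2)
from scipy.optimize import least_squares
foot0=np.array([.5705,.1178])
Q=[]
for X in (P,P2):
    q=X.reshape(-1,3); q=q[(q[:,2]>.070)&(q[:,2]<.12)&(np.hypot(q[:,0]-.55,q[:,1]-.132)<.03)]; Q.append(q)
q=np.vstack(Q); print([len(x) for x in Q])
def seg(x):  # head capped cylinder surface distance: foot at z .004, dir
    f=np.array([x[0],x[1],x[2]]); a=np.array([x[3],x[4],1]); a/=np.linalg.norm(a)
    r=q-f; h=r@a; rad=np.linalg.norm(r-np.outer(h,a),axis=1)
    dr=rad-10; dr=rad-.010; dh=np.abs(h-.087)-.017
    return np.where((dr<0)&(dh<0),np.maximum(dr,dh),np.hypot(np.maximum(dr,0),np.maximum(dh,0)))*1000
s=least_squares(seg,[*foot0,.004,-.25,.18],loss="soft_l1"); x=s.x
a=np.array([x[3],x[4],1]);L=np.linalg.norm(a);a/=L
mid=x[:3]+a*.052; print("foot",x[:3].round(4),"lean",np.arccos(a[2]).round(3),"mid",mid.round(4),"horiz",np.hypot(*(mid[:2]-foot0)).round(4),"z rel",mid[2]-.04,"rms",np.sqrt(np.mean(s.fun**2)))
piv=plane(170+113*.75,20+18*.75,.062,K,Rc,p); tip=plane(170+192*.75,20+183*.75,.062,K,Rc,p); v=piv-tip
print("arm",np.arctan2(v[1],v[0])-np.radians(8.3), np.linalg.norm(v),bot.read_state()["time"])
```

```text
[690, 130]
foot [0.5757 0.1143 0.0062] lean 0.407 mid [0.5586 0.1256 0.0539] horiz 0.0142 z rel 0.013943096724750408 rms 0.9446936350722899
arm 0.4682472955143202 0.12436831831077275 14.625
```

```bash
python3 -c "
from workcell import bot
print(bot.finish_job())"
```

```text
the job is handed in; nothing more can be done
None
```

I handed the job in with the long pin home in the slot, leaning about 0.4 rad (limit 0.45) and holding the take-up arm back at about 0.47 rad; the robot is clear, and no verdict came back.

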